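# Free the stuck inner cup from the outer test cup

### The job

The aluminium cup nested in the dark, bolted-down outer cup is stuck: its lugs are caught under the lips of the outer cup. Take it by its rim, twist it loose by roughly a seventh of a turn either way, lift it straight out without forcing it, and stand it upright in the middle of the round black foam pad. Do not drop it, and leave the loose spare cup where it stands.

Things in the scene. Friction and masses are not known exactly. Their poses are not given: they have to be found in the camera images.
- inner_cup: stuck open aluminium cup, 85 mm tall, 0.15 kg, nested upright in outer_cup. Body 68 (foot) to 74 mm across, wall 4. Rim band 71-85 mm above the foot: outside dia 92, inside dia 72, i.e. 10 thick: pinch it with one finger inside, one outside. Three lugs at 120 deg (one on +x), to radius 43.5, 34-42 mm up. Play while caught: 3 mm sideways, 2 mm up. Origin: centre of foot's underside, z up
- outer_cup: dark steel cup fixed to the bench: flange dia 120, cylinder dia 101 (inside 93), edge 55 mm above the bench, floor 6 mm. Three lips at 120 deg (one on +x), 15 wide, reach in to radius 40, 50-55 mm up. Inner cup stands on its floor, lugs under lips (yaws agree within 5 deg); turned 25-95 deg either way about the axis, it lifts straight out. Origin: centre of underside, z up
- foam_pad: round black foam pad, 107 mm across and 14 mm thick, fixed flat on the bench; the freed cup goes on it. Origin: centre of the underside, z up. Behind cups and pad stands a solid mesh guard 0.57 m tall, its face running from about x 0.60, y 0.43 to x 0.75, y -0.17 m: come in from the robot's side and do not swing the arm out into it
- spare_cup: a second cup of just the same shape and size as inner_cup, standing loose and upright on the bench by itself; not to be touched. Origin: centre of the foot's underside
Not all that is in view belongs to the job. Of the things shaped like the foam_pad, the black one is meant.

How it is judged (in metres and radians):
On the way:
1. the inner cup is twisted free and lifted clear above the outer cup (z of inner_cup in the frame of outer_cup above 0.055 m), for 0.2 s.
At the end, for the whole second after the job is handed in: the freed cup stands upright (within 7 degrees) and at rest on the foam pad, its axis within 20 mm of the pad's centre (horizontal distance between inner_cup and foam_pad below 0.02 m and z of inner_cup in the frame of foam_pad between 0.009 and 0.02 m and angle between inner_cup's own z axis and vertical below 0.12 rad and linear speed of inner_cup below 0.02 m/s); the robot touches nothing.
It fails at once if the spare cup is moved by more than 20 mm (distance of spare_cup from where it was at the start of the episode above 0.02 m).
It fails at once if the inner cup is forced against the outer cup with more than 60 N (contact force between inner_cup and outer_cup above 60 N).
It fails at once if the inner cup is dropped (falls or is flung at more than 1.2 m/s) (linear speed of inner_cup above 1.2 m/s).
It also fails if it takes over 48 s, if anything falls off the work surface, if the arm or the gripper's body presses on something with over 40 N, if the wrist force passes 120 N, or if a joint passes its speed limit or range.

### The arm

A 7-joint arm with a two-finger parallel gripper is mounted at the origin on a cart in front of the work surface, level with it; the furniture and walls round the work are solid. World frame = base frame: x ahead of the robot, y to its left, z up, the work surface at z = 0. Lengths are in mm, angles in rad, forces in N, time in s.
With the tool pointing down it reaches from about 400 to 850 mm from the base axis. Payload 4.4 kg.
Tool frame: the origin (TCP) lies on the mounting face of the last link; the fingertips stand 199 mm ahead of it and the grasp point (between the pads) lies 180 mm ahead of it; z points along the fingers, x is the direction in which the jaws open and shut, and the axes are right-handed (so a half turn about z gives the same grasp; the last joint's range is limited). The gripper opens to 94 mm and grips with 3 to 60 N. Pads are 16 mm wide; open, the fingers measure 119 mm over their backs; the gripper's body (75 mm by 177 mm) begins 78 mm behind the grasp point.
Start: joints at [-1.356, 0.628, 0.038, 1.517, -0.027, 0.996, -0.02], TCP at [180.112, 624.56, 404.678] pointing down, gripper open.
Joint ranges: [-3.06, 3.06], [-0.37, 2.12], [-1.25, 1.32], [0.18, 2.47], [-1.1, 4.24], [0.23, 1.98], [-2.94, 2.94]. Speed limits (rad/s): [2.57, 2.57, 3.14, 3.14, 3.14, 3.14, 3.14].

### API

Orientations are given as a unit quaternion [w, x, y, z].
In Python, from cell import arm gives the robot as it stands.
- The arm moves only by the tool apply_moves, never from a script. Its argument "targets" is a list of rows, each a list of 7 numbers: the shift along the tool's x, y, z in mm, then the turn, a rotation vector about the tool's x, y, z in degrees, then the opening, from -1 (shut) to 1 (fully open). A call has exactly 5 rows; each row shifts and turns the pose as measured when the row begins, along the tool's axes as they then stand; what a row does not reach is not made up. A row lasts 1/8 s, in which the tool goes at most 62.5 mm and 10.7 degrees, less where a joint would pass 70% of its speed; a pose out of reach is approached as far as the arm can. A call with a gripper value outside its range is refused whole. The fingers move at their own pace and stop on an object; "newtons" is the grip in N (left out, the last holds). Time passes only in rows, so rows that do not move let the fingers close, or fill a call up. It gives the time, the measured TCP pose, the force and the opening at its end, in the units of the state.
- arm.state(): the state, without advancing time (a new reading comes with each control period).
- arm.get_image(name): name is "scene" or "top" or "wrist"; returns the picture (384x512x3 uint8, blue, green, red); there is no depth.
- arm.camera_params(name): a dict with "fx", "fy", "cx", "cy" (pixels), "dist_coeffs" ([k1, k2, p1, p2, k3] as OpenCV has them; the pictures are not rectified), "T" (4x4, takes a point from camera to world coordinates); the wrist camera has in their place "mount" (4x4, takes a point from camera to tool coordinates, whose origin is the TCP and whose axes are the tool frame's). Camera axes: x right, y down, z forward; pixel columns grow to the right and rows downward; lengths in mm; the calibration is good to about 2 mm. A picture is of the moment at which its call begins: read the wrist's pose just before it. camera_params takes no time and is no camera call.
- arm.close_job(): hands the job in, once; it reports no verdict.
The state is a dict: "time": time; "qpos": joint angles; "dq": joint speeds; "effort": joint torques, N m; "ee_pos": TCP position; "eef_rot": TCP orientation; "contact_force": force on the tool from outside, world axes, zero at the start; "moment": the same for the moment, N m; "gripper_width": finger opening in mm.
Only numpy, scipy, OpenCV 4.12 (cv2) and the standard library are available. Lean on these libraries where they do the work, as an engineer would, in place of code of your own. Each camera call takes 0.05 s, during which the arm holds its last target.

## Working session

There is one attempt and no reset: what is moved stays moved. The work goes in short steps, Python scripts to look and compute and a tool call to move; the robot and the scene stay as the last step left them, time stands still between calls to the robot, and variables do not carry over. Pictures are saved under pics/ and viewed, and the job is handed in when it is done.

Besides the shell and the picture viewer there is one more tool, called after "Request:" as name([rows], argument=value, ...), one row to a line, values as JSON. apply_moves: Moves the arm, as the interface text tells. Its arguments: {"type":"object","properties":{"targets":{"type":"array"},"newtons":{"type":"number"}},"required":["targets"]}

```bash
mkdir -p pics; ls
python3 - <<'E'
from cell import arm
import cv2,numpy as np
np.set_printoptions(precision=4,suppress=True)
print(arm.state())
for n in ["scene","top"]:
    cv2.imwrite(f"pics/{n}0.png",arm.get_image(n)); print(n,arm.camera_params(n))
print(arm.camera_params("wrist"))
E
```

```text
pics
{'time': 0.0, 'qpos': array([-1.3558,  0.6293,  0.0385,  1.5183, -0.027 ,  0.9963, -0.02  ]), 'dq': array([ 0.0008,  0.0016, -0.0009,  0.0018,  0.001 ,  0.0012,  0.0023]), 'effort': array([ -0.0005, -54.9731,   1.1435, -18.6628,  -0.0523,   0.0238,
         0.0002]), 'ee_pos': array([180.0255, 624.273 , 403.7661]), 'eef_rot': array([ 0.0006,  0.7991,  0.6012, -0.0007]), 'contact_force': array([ 0.006 , -0.9334,  0.0771]), 'moment': array([-0.0043,  0.0229,  0.0701]), 'gripper_width': 93.82054146125996}
scene {'fx': 397.6647734530558, 'fy': 397.6647734530558, 'cx': 253.06035446923786, 'cy': 191.85180727910245, 'dist_coeffs': array([-0.1208,  0.    ,  0.    ,  0.    ,  0.    ]), 'T': array([[  -0.8935,   -0.2794,    0.3515,  -89.4513],
       [  -0.449 ,    0.5628,   -0.694 , 1220.3073],
       [  -0.0039,   -0.7779,   -0.6284,  999.8922],
       [   0.    ,    0.    ,    0.    ,    1.    ]])}
top {'fx': 400.7915791285071, 'fy': 400.7915791285071, 'cx': 248.5018030198648, 'cy': 190.83025951866864, 'dist_coeffs': array([-0.0242,  0.    ,  0.    ,  0.    ,  0.    ]), 'T': array([[  -0.0089,   -0.9872,    0.1593,  236.8866],
       [  -1.    ,    0.0091,    0.0007,  155.1873],
       [  -0.0021,   -0.1593,   -0.9872, 1517.9056],
       [   0.    ,    0.    ,    0.    ,    1.    ]])}
{'fx': 341.4167267659667, 'fy': 341.4167267659667, 'cx': 254.5920115681929, 'cy': 190.44417793763122, 'dist_coeffs': array([-0.0728,  0.    ,  0.    ,  0.    ,  0.    ]), 'mount': array([[  1.    ,  -0.0015,   0.0003,  -0.3181],
       [  0.0013,   0.9697,   0.2441, -70.2259],
       [ -0.0007,  -0.2441,   0.9697,  19.0279],
       [  0.    ,   0.    ,   0.    ,   1.    ]])}
```

View pics/scene0.png

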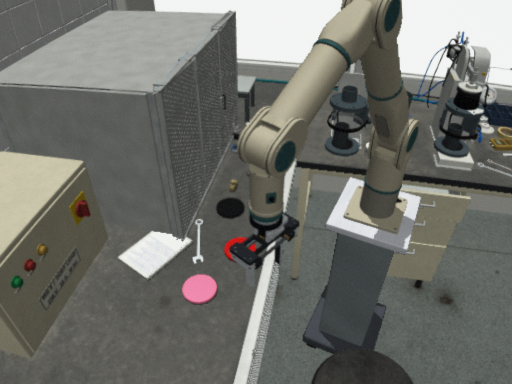

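View pics/top0.png

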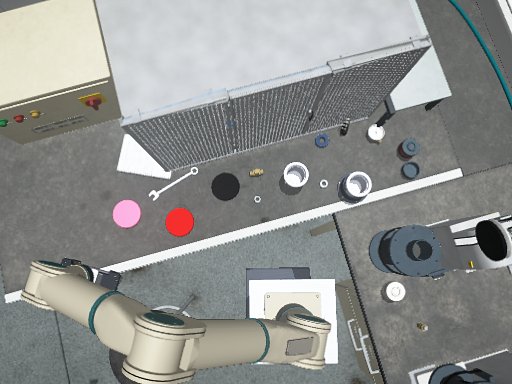

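```bash
cat > h.py <<'E'
import cv2,numpy as np
from cell import arm
np.set_printoptions(precision=2,suppress=True)
def ray(n,uv,z,pose=None):
    p=arm.camera_params(n);K=np.array([[p['fx'],0,p['cx']],[0,p['fy'],p['cy']],[0,0,1]])
    T=p['T'] if 'T' in p else pose@p['mount']
    u=cv2.undistortPoints(np.array([[uv]],float),K,p['dist_coeffs'])[0,0]
    d=T[:3,:3]@np.array([u[0],u[1],1]);o=T[:3,3]
    return o+d*(z-o[2])/d[2]
def proj(n,P,pose=None):
    p=arm.camera_params(n);K=np.array([[p['fx'],0,p['cx']],[0,p['fy'],p['cy']],[0,0,1]])
    T=p['T'] if 'T' in p else pose@p['mount']
    Ti=np.linalg.inv(T)
    return cv2.projectPoints(np.asarray(P,float).reshape(-1,3),cv2.Rodrigues(Ti[:3,:3])[0],Ti[:3,3],K,p['dist_coeffs'])[0][:,0]
def pose(s=None):
    from scipy.spatial.transform import Rotation as R
    s=s or arm.state();q=s['eef_rot'];T=np.eye(4)
    T[:3,:3]=R.from_quat([q[1],q[2],q[3],q[0]]).as_matrix();T[:3,3]=s['ee_pos'];return T
E
python3 - <<'E'
import cv2
i=cv2.imread('pics/top0.png')[150:215,200:390]
cv2.imwrite('pics/topc.png',cv2.resize(i,None,fx=4.2,fy=4.2,interpolation=cv2.INTER_CUBIC))
from h import *
for uv in[(225.5,186.5)]:print(ray('top',uv,14))
for uv in[(296,174),(357,185)]:print(ray('top',uv,85))
E
```

```text
[497.15 243.68  14.  ]
[528.74 -17.57  85.  ]
[ 486.   -238.31   85.  ]
```

View pics/topc.png

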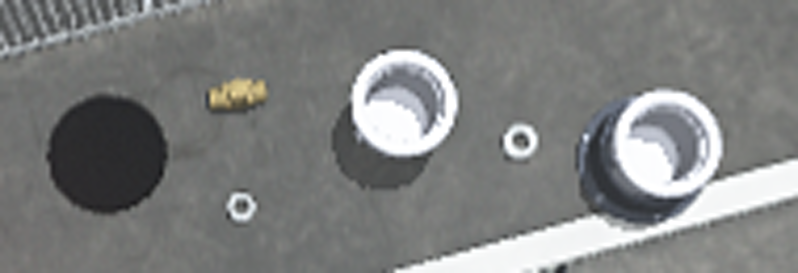

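Request:
apply_moves([
  [-50,0,0,0,0,0,0],
  [-50,0,0,0,0,0,0],
  [-45,0,0,0,0,0,0],
  [-2,44,0,0,0,5,0],
  [-2,44,0,0,0,5,0],
], newtons=10)

```text
time: 0.72
ee_pos: [218.4, 448.8, 401.4]
eef_rot: [0.001, 0.848, 0.531, -0.003]
contact_force: [0.8, 0.5, 0.4]
gripper_width: 48.4
```

Request:
apply_moves([
  [-3.5,60,0,0,0,7,0],
  [-3.5,60,0,0,0,7,0],
  [-3.5,60,0,0,0,7,0],
  [-3.5,60,0,0,0,7,0],
  [-3.5,60,0,0,0,7,0],
])

```text
time: 1.35
ee_pos: [438.7, 240.7, 400.6]
eef_rot: [0.001, 0.97, 0.244, -0.002]
contact_force: [0.7, 0.2, 0.6]
gripper_width: 46.9
```

Request:
apply_moves([
  [-3.5,60,0,0,0,7,0],
  [-3.5,60,0,0,0,7,0],
  [-3.5,60,0,0,0,7,0],
  [-3.5,60,0,0,0,7,0],
  [-3.5,60,0,0,0,7,0],
])

```text
time: 1.98
ee_pos: [495.5, -59.3, 400.6]
eef_rot: [0.002, 0.998, -0.068, -0.0]
contact_force: [1.0, -0.0, -0.4]
gripper_width: 47.3
```

Request:
apply_moves([
  [-3,60,0,0,0,7,0],
  [-3,60,0,0,0,7,0],
  [-3,50,0,0,0,6,0],
  [0,0,0,0,0,0,0],
  [0,0,0,0,0,0,0],
])

```text
time: 2.6
ee_pos: [440.8, -229.6, 400.8]
eef_rot: [0.003, 0.968, -0.25, 0.0]
contact_force: [-0.7, 0.0, 0.3]
gripper_width: 46.5
```

Run:
```python
from h import *
s=arm.state();T=pose(s);np.save('T1.npy',T);print(T,s['qpos'])
cv2.imwrite('pics/w1.png',cv2.resize(arm.get_image('wrist'),None,fx=1.5,fy=1.5)); cv2.imwrite('pics/w1raw.png',arm.get_image('wrist'))
print(proj('wrist',[[486,-247,91]],T))
```

```text
[[   0.87   -0.48   -0.    440.75]
 [  -0.48   -0.87   -0.01 -229.64]
 [   0.      0.01   -1.    400.76]
 [   0.      0.      0.      1.  ]] [ 0.02  0.47  0.58  1.95 -0.34  0.82  0.28]
[[308.68 177.88]]
```

View pics/w1.png

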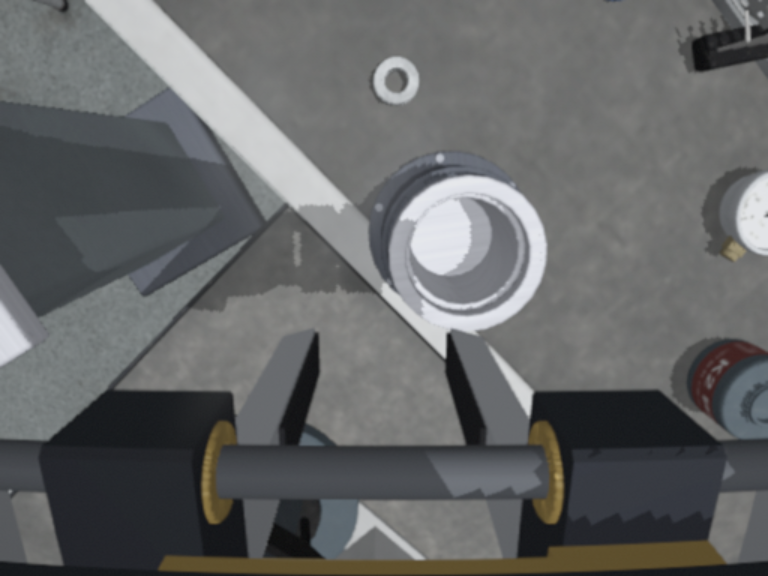

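Run:
```python
from h import *
T=np.load('T1.npy')
print("top est",ray('top',(359,184.5),91),"spare",ray('top',(296.4,174.5),85),"pad",ray('top',(225.7,186.7),14))
P=np.array([ray('wrist',(np.array(p)+.5)/1.5-.5,91,T)[:2] for p in [(387,250),(546,247),(465,174),(462,331)]])
print(P,np.linalg.norm(P[0]-P[1]),np.linalg.norm(P[2]-P[3]))
A=np.c_[2*P,np.ones(4)];x=np.linalg.lstsq(A,(P**2).sum(1),rcond=None)[0];c=x[:2];print(c,np.sqrt(x[2]+c@c))
i=cv2.imread('pics/w1raw.png')[90:240,230:380].copy()
i=cv2.resize(i,None,fx=4,fy=4,interpolation=cv2.INTER_CUBIC)
th=np.arange(0,2*np.pi,.02)
for r in(46,36):
  q=proj('wrist',np.c_[c[0]+r*np.cos(th),c[1]+r*np.sin(th),0*th+91],T)
  for u in (q-[230,90]+.5)*4:cv2.circle(i,tuple(int(v) for v in u),1,(0,0,255),-1)
cv2.imwrite('pics/w1c.png',i)
g=T[:3,:3].T@(np.array([*c,85])-T[:3,3]);print('cup centre in tool',g)
```

```text
top est [ 486.73 -244.02   91.  ] spare [526.87 -18.97  85.  ] pad [496.37 242.92  14.  ]
[[ 452.11 -216.68]
 [ 533.51 -259.75]
 [ 510.93 -200.13]
 [ 467.63 -281.71]] 92.09258395213503 92.3637077944724
[ 490.92 -241.79] 46.221315373441065
cup centre in tool [ 49.22 -15.58 315.75]
```

View pics/w1c.png

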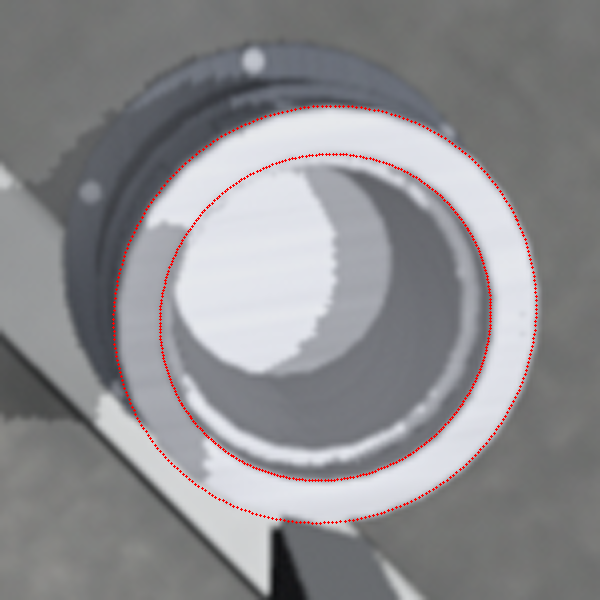

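Request:
apply_moves([
  [8,-15,20,0,0,0,0],
  [0,0,30,0,0,0,0],
  [0,0,20,0,0,0,0],
  [0,0,0,0,0,0,0],
  [0,0,0,0,0,0,0],
])

```text
time: 3.32
ee_pos: [459.7, -213.5, 329.4]
eef_rot: [0.002, 0.97, -0.242, 0.001]
contact_force: [0.0, -0.1, 0.1]
gripper_width: 46.8
```

Run:
```python
from h import *
s=arm.state();T=pose(s);np.save('T2.npy',T);print(T,s['contact_force'])
im=arm.get_image('wrist');cv2.imwrite('pics/w2raw.png',im)
c=[490.92,-241.79]
i=cv2.resize(im,None,fx=1.5,fy=1.5)
th=np.arange(0,2*np.pi,.02)
for r in(46,36):
  q=proj('wrist',np.c_[c[0]+r*np.cos(th),c[1]+r*np.sin(th),0*th+91],T)
  for u in (q+.5)*1.5-.5:cv2.circle(i,tuple(int(round(v)) for v in u),0,(0,0,255),-1)
cv2.imwrite('pics/w2.png',i)
```

```text
[[   0.88   -0.47    0.    459.71]
 [  -0.47   -0.88   -0.   -213.45]
 [   0.      0.     -1.    329.39]
 [   0.      0.      0.      1.  ]] [ 0.04 -0.05  0.13]
```

View pics/w2.png

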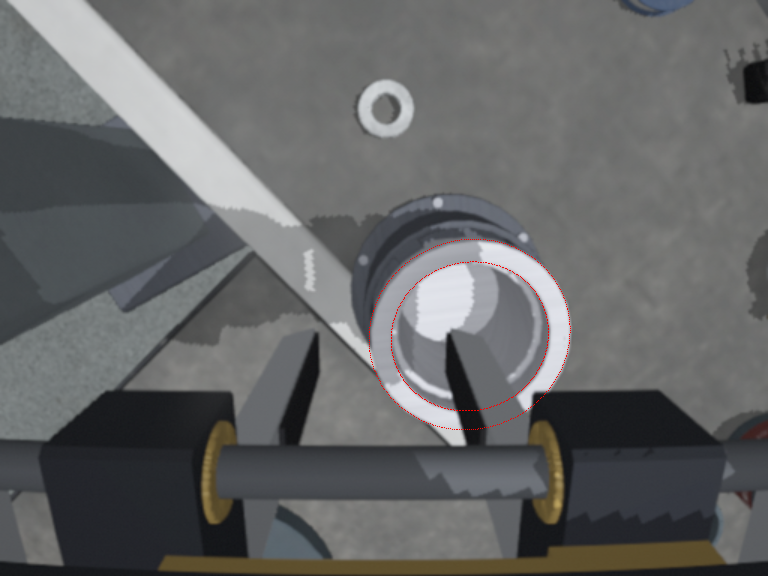

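```bash
cat >> h.py <<'E'
def rel(P,s=None):
    T=pose(s);return T[:3,:3].T@(np.array(P,float)-T[:3,3])
E
python3 - <<'E'
from h import *
s=arm.state();print(s['ee_pos'],s['time'],rel([490.9,-241.8,84]),np.degrees(pose(s)[:3,:3]))
E
```

```text
[ 459.71 -213.4   329.44] 3.375 [ 40.1    9.81 245.59] [[ 50.57 -26.94   0.1 ]
 [-26.94 -50.57  -0.21]
 [  0.18   0.14 -57.3 ]]
```

Request:
apply_moves([
  [-1,10,0,0,0,0,0],
  [0,0,0,0,0,0,0],
  [0,0,20,0,0,0,0],
  [0,0,10,0,0,0,0],
  [0,0,0,0,0,0,0],
])

```text
time: 4.0
ee_pos: [454.4, -223.5, 301.4]
eef_rot: [0.002, 0.97, -0.243, 0.004]
contact_force: [0.0, -0.2, 0.6]
gripper_width: 47.0
```

Run:
```python
from h import *
s=arm.state();print(s['ee_pos'],s['time'],rel([490.9,-241.8,84]))
```

```text
[ 454.37 -223.5   301.37] 4.0 [ 38.97  -1.43 217.71]
```

Request:
apply_moves([
  [-2,-1,0,0,0,0,0],
  [0,0,18,0,0,0,0],
  [0,0,14,0,0,0,0],
  [0,0,5,0,0,0,0],
  [0,0,0,0,0,0,0],
])

```text
time: 4.62
ee_pos: [454.1, -222.0, 265.0]
eef_rot: [0.002, 0.97, -0.243, 0.006]
contact_force: [0.2, 0.0, 0.4]
gripper_width: 47.0
```

Run:
```python
from h import *
s=arm.state();print(s['ee_pos'],s['time'],rel([490.9,-241.8,84]),s['contact_force'])
print(pose(s)[:3,:3])
cv2.imwrite('pics/w3.png',arm.get_image('wrist'))
```

```text
[ 454.06 -222.04  265.01] 4.625 [ 39.63  -0.11 181.49] [0.17 0.03 0.43]
[[ 0.88 -0.47  0.01]
 [-0.47 -0.88 -0.01]
 [ 0.01  0.   -1.  ]]
```

View pics/w3.png

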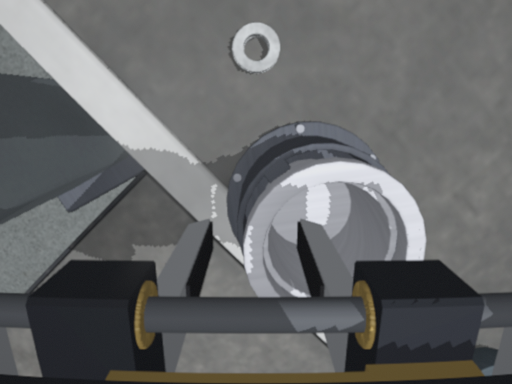

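Request:
apply_moves([
  [0.5,0,0,0,-0.7,0,0],
  [0,0,0,0,0,0,-1],
  [0,0,0,0,0,0,-1],
  [0,0,0,0,0,0,-1],
  [0,0,0,0,0,0,-1],
], newtons=15)

```text
time: 5.3
ee_pos: [455.2, -222.6, 266.4]
eef_rot: [0.001, 0.97, -0.243, 0.001]
contact_force: [1.7, 0.3, 1.0]
gripper_width: 14.1
```

Run:
```python
from h import *
s=arm.state();print(s['ee_pos'],s['time'],rel([490.9,-241.8,84]),s['contact_force'],s['moment'],s['gripper_width'])
print(pose(s)[:3,:3]*1000)
cv2.imwrite('pics/w4.png',arm.get_image('wrist'))
```

```text
[ 455.23 -222.57  266.38] 5.3 [ 40.16   0.01 182.46] [1.69 0.31 1.04] [-0.08 -0.14  0.06] 14.145282451235273
[[  882.32  -470.64     1.36]
 [ -470.64  -882.32    -1.76]
 [    2.03     0.92 -1000.  ]]
```

View pics/w4.png

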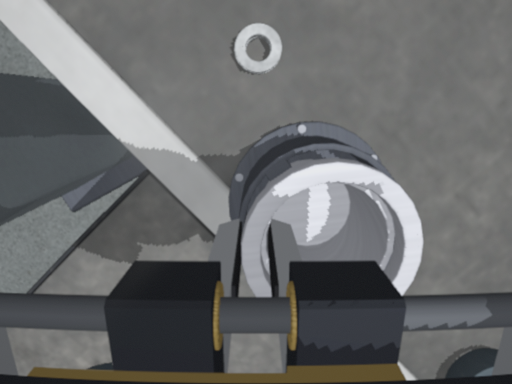

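Request:
apply_moves([
  [0,0,0,0,0,0,-1],
  [0,0,0,0,0,0,-1],
  [0,0,0,0,0,0,-1],
  [0,0,0,0,0,0,-1],
  [0,0,0,0,0,0,-1],
], newtons=20)

```text
time: 5.98
ee_pos: [455.6, -222.5, 266.8]
eef_rot: [0.001, 0.97, -0.242, 0.001]
contact_force: [0.6, 1.0, 1.1]
gripper_width: 13.9
```

Run:
```python
from h import *
s=arm.state();print(s['ee_pos'],s['time'],rel([490.9,-241.8,84]),s['contact_force'],s['moment'],s['gripper_width'])
print(pose(s)[:3,:3]*1000)
```

```text
[ 455.6  -222.49  266.76] 5.975 [ 39.68   0.37 182.88] [0.6  0.98 1.08] [-0.06 -0.09  0.06] 13.920262557354405
[[  882.52  -470.28     2.51]
 [ -470.27  -882.52    -1.81]
 [    3.06     0.42 -1000.  ]]
```

Run:
```python
from h import *
T=pose();im=arm.get_image('wrist');
# fit: draw predicted rim
i=im.copy()[120:320,180:440];k=3
i=cv2.resize(i,None,fx=k,fy=k,interpolation=cv2.INTER_CUBIC)
th=np.arange(0,2*np.pi,.02)
def d(P,col):
  for u in (proj('wrist',P,T)-[180,120]+.5)*k:cv2.circle(i,tuple(int(v) for v in u),1,col,-1)
for r in(46,36): d(np.c_[490.9+r*np.cos(th),-241.8+r*np.sin(th),0*th+91],(0,0,255))
for zz in (180,199):
  for x in(-5,5): 
    y=np.linspace(-8,8,40);P=np.c_[0*y+x,y,0*y+zz];d(P@T[:3,:3].T+T[:3,3],(0,255,0))
cv2.imwrite('pics/w5.png',i)
s=cv2.imread('pics/top0.png')
cv2.imwrite('pics/sc1.png',cv2.resize(arm.get_image('top')[140:240,300:430],None,fx=5,fy=5,interpolation=cv2.INTER_CUBIC))
```

```text
(no output)
```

View pics/w5.png

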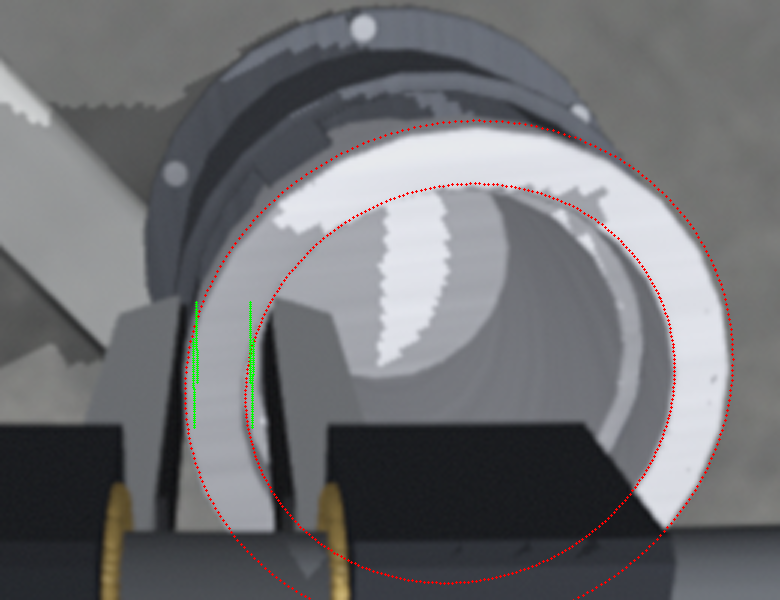

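View pics/sc1.png

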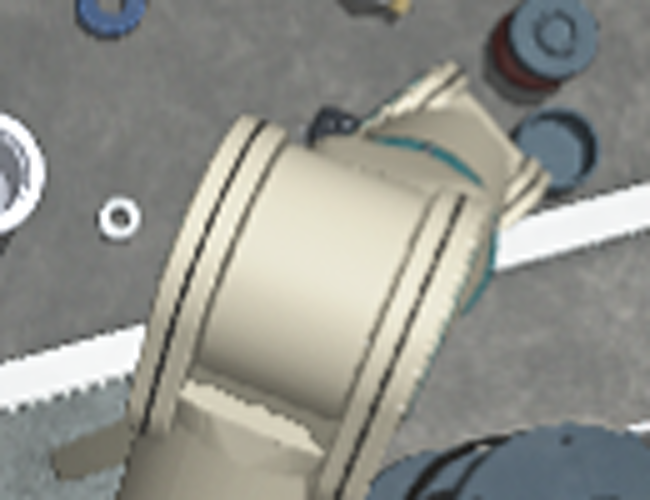

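Request:
apply_moves([
  [0,0,0,0,0,0,-0.2],
  [0,0,0,0,0,0,-0.2],
  [0,0,-10,0,0,0,-0.2],
  [0,0,0,0,0,0,-0.2],
  [0,0,0,0,0,0,-0.2],
])

```text
time: 6.7
ee_pos: [454.9, -222.5, 277.2]
eef_rot: [0.001, 0.97, -0.243, 0.001]
contact_force: [-0.4, -0.2, 0.5]
gripper_width: 37.8
```

Run:
```python
from h import *
s=arm.state();print(s['ee_pos'],s['time'],rel([490.9,-241.8,84]),s['contact_force'],s['moment'],s['gripper_width'])
T=pose(s);print(T[:3,:3]*1000)
im=arm.get_image('wrist');cv2.imwrite('pics/w6raw.png',im)
i=im[120:320,180:440];k=3
i=cv2.resize(i,None,fx=k,fy=k,interpolation=cv2.INTER_CUBIC)
th=np.arange(0,2*np.pi,.02)
def d(P,col):
  for u in (proj('wrist',P,T)-[180,120]+.5)*k:cv2.circle(i,tuple(int(v) for v in u),1,col,-1)
for r in(46,36): d(np.c_[490.9+r*np.cos(th),-241.8+r*np.sin(th),0*th+91],(0,0,255))
cv2.imwrite('pics/w6.png',i)
```

```text
[ 454.93 -222.5   277.15] 6.7 [ 40.55  -0.09 193.21] [-0.36 -0.24  0.51] [-0.14  0.13  0.02] 37.757161132775416
[[  882.23  -470.82     0.82]
 [ -470.81  -882.23    -1.48]
 [    1.42     0.92 -1000.  ]]
```

View pics/w6.png

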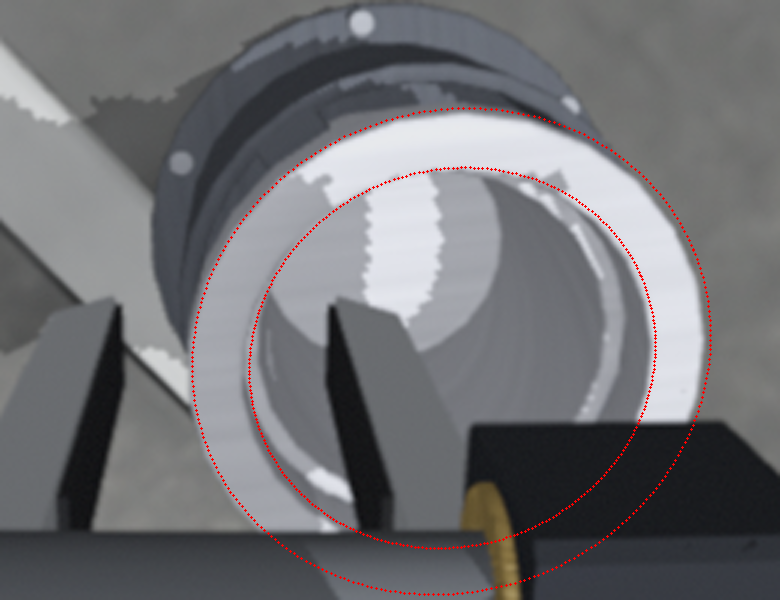

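Request:
apply_moves([
  [0,0,0,0,0,0,-1],
  [0,0,0,0,0,0,-1],
  [0,0,0,0,0,0,-1],
  [0,0,0,0,0,0,-1],
  [0,0,0,0,0,0,-1],
], newtons=20)

```text
time: 7.38
ee_pos: [454.8, -222.4, 276.9]
eef_rot: [0.0, 0.97, -0.243, 0.0]
contact_force: [-0.0, 0.2, -0.3]
gripper_width: 9.9
```

Run:
```python
from h import *
s=arm.state();print(s['ee_pos'],s['time'],rel([490.9,-241.8,84]),s['contact_force'],s['moment'],s['gripper_width'])
T=pose(s);print(T[:3,:3]*1000)
```

```text
[ 454.76 -222.39  276.94] 7.375 [ 40.92  -0.03 192.97] [-0.01  0.15 -0.28] [ 0.01  0.12 -0.03] 9.91265430802517
[[  882.17  -470.93     0.14]
 [ -470.93  -882.17    -0.87]
 [    0.53     0.7  -1000.  ]]
```

Request:
apply_moves([
  [0.1,2.9,0,0,0,-4,-1],
  [0.1,2.9,0,0,0,-4,-1],
  [0.1,2.9,0,0,0,-4,-1],
  [0,0,0,0,0,0,-1],
  [0,0,0,0,0,0,-1],
])

```text
time: 8.0
ee_pos: [451.5, -230.5, 276.9]
eef_rot: [0.0, 0.99, -0.138, 0.0]
contact_force: [0.3, 0.6, 0.3]
gripper_width: 9.5
```

```bash
cat > st.py <<'E'
from h import *
s=arm.state();print(s['ee_pos'],s['time'],rel([490.9,-241.8,84]),s['contact_force'],s['moment'],s['gripper_width'],s['qpos'])
T=pose(s);print(T[:3,:3]*1000, np.degrees(np.arctan2(T[1,0],T[0,0])))
E
python3 st.py
```

```text
[ 451.5  -230.51  276.92] 8.0 [ 40.93  -0.01 192.93] [0.28 0.57 0.31] [-0.05  0.11  0.  ] 9.52966698068886 [ 0.18  0.65  0.36  2.04 -0.44  0.53  0.57]
[[  962.11  -272.66     0.1 ]
 [ -272.66  -962.11    -0.75]
 [    0.3      0.7  -1000.  ]] -15.822341354908456
```

Request:
apply_moves([
  [0.3,5,0,0,0,-7,-1],
  [0.3,5,0,0,0,-7,-1],
  [0.3,5,0,0,0,-7,-1],
  [0.3,5,0,0,0,-7,-1],
  [0,0,0,0,0,0,-1],
])

```text
time: 8.62
ee_pos: [451.3, -249.9, 276.9]
eef_rot: [0.0, 0.994, 0.111, -0.0]
contact_force: [-0.8, -0.2, 0.7]
gripper_width: 9.8
```

```bash
python3 st.py
```

```text
[ 451.29 -249.88  276.94] 8.625 [ 40.51   0.79 192.92] [-0.78 -0.23  0.75] [-0.25  0.18 -0.03] 9.808074012995435 [ 0.3   0.64  0.22  2.01 -0.27  0.52  0.94]
[[  975.18   221.43    -0.36]
 [  221.43  -975.18    -0.66]
 [   -0.49     0.56 -1000.  ]] 12.793180945062849
```

Request:
apply_moves([
  [0,4,0,0,0,-6,-1],
  [0.2,5,0,0,0,-7,-1],
  [0,0,0,0,0,0,-1],
  [0,0,0,0,0,0,-1],
  [0,0,0,0,0,0,-1],
])

```text
time: 9.25
ee_pos: [454.0, -257.5, 277.0]
eef_rot: [0.0, 0.976, 0.219, -0.001]
contact_force: [-0.1, 0.2, 0.7]
gripper_width: 9.9
```

```bash
python3 st.py
python3 - <<'E'
from h import *
cv2.imwrite('pics/w7.png',cv2.resize(arm.get_image('wrist'),None,fx=1.5,fy=1.5))
E
```

```text
[ 454.03 -257.46  276.96] 9.25 [ 40.27   1.61 192.91] [-0.06  0.22  0.66] [-0.19  0.16  0.  ] 9.853559658092223 [ 0.36  0.64  0.16  1.99 -0.19  0.52  1.09]
[[  903.67   428.23    -1.08]
 [  428.23  -903.67    -0.67]
 [   -1.26     0.14 -1000.  ]] 25.355387069460043
```

View pics/w7.png

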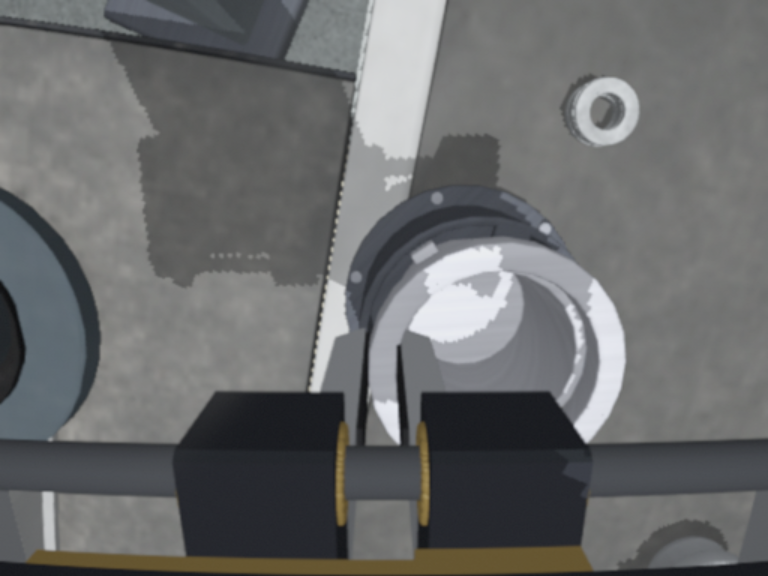

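Request:
apply_moves([
  [-0.5,1.5,-1,0,0,0,-1],
  [0,0,-3,0,0,0,-1],
  [0,0,-4,0,0,0,-1],
  [0,0,-4,0,0,0,-1],
  [0,0,0,0,0,0,-1],
])

```text
time: 9.93
ee_pos: [454.0, -258.1, 289.2]
eef_rot: [-0.001, 0.976, 0.219, -0.001]
contact_force: [0.0, 0.2, -1.7]
gripper_width: 9.7
```

```bash
python3 st.py
```

```text
[ 454.02 -258.14  289.25] 9.925 [ 40.75   1.43 205.16] [ 0.05  0.16 -1.68] [-0.06  0.07  0.01] 9.742624574319635 [ 0.35  0.62  0.17  1.98 -0.19  0.55  1.09]
[[  903.78   427.98    -2.75]
 [  427.99  -903.78     0.9 ]
 [   -2.1     -2.   -1000.  ]] 25.339962701810773
```

Request:
apply_moves([
  [0,0,-10,0,0,0,-1],
  [0,0,-15,0,0,0,-1],
  [0,0,-20,0,0,0,-1],
  [0,0,-20,0,0,0,-1],
  [0,0,-20,0,0,0,-1],
])

```text
time: 10.55
ee_pos: [453.7, -258.1, 379.1]
eef_rot: [-0.001, 0.976, 0.219, -0.002]
contact_force: [0.2, 1.0, -2.2]
gripper_width: 9.7
```

```bash
python3 st.py
```

```text
[ 453.74 -258.09  379.15] 10.55 [ 41.38   2.04 295.03] [ 0.19  1.   -2.17] [-0.1   0.05  0.06] 9.67518560747054 [ 0.32  0.49  0.21  1.9  -0.14  0.77  1.05]
[[ 903.96  427.6    -3.79]
 [ 427.61 -903.96    1.48]
 [  -2.79   -2.96 -999.99]] 25.315778499933323
```

Request:
apply_moves([
  [0,0,-20,0,0,0,-1],
  [0,0,-10,0,0,0,-1],
  [6,-14,0,0,0,0,-1],
  [13,-27,0,0,0,0,-1],
  [17,-36,0,0,0,0,-1],
])

```text
time: 11.18
ee_pos: [452.4, -171.7, 412.8]
eef_rot: [0.0, 0.976, 0.216, -0.0]
contact_force: [-0.0, 0.6, -1.5]
gripper_width: 9.1
```

```bash
python3 st.py
```

```text
[ 452.38 -171.7   412.84] 11.175 [  5.58  79.69 328.86] [-0.03  0.56 -1.49] [-0.05  0.06  0.01] 9.090151132127648 [ 0.14  0.39  0.22  1.96 -0.12  0.8   0.87]
[[  906.35   422.53    -0.64]
 [  422.53  -906.35    -0.69]
 [   -0.87     0.35 -1000.  ]] 24.994664424600924
```

Request:
apply_moves([
  [18,-36,0,0,0,0,-1],
  [18,-36,0,0,0,0,-1],
  [18,-36,0,0,0,0,-1],
  [18,-36,0,0,0,0,-1],
  [18,-36,0,0,0,0,-1],
])

```text
time: 11.8
ee_pos: [453.3, 41.2, 409.8]
eef_rot: [-0.002, 0.976, 0.218, -0.004]
contact_force: [0.2, 0.1, -1.2]
gripper_width: 9.3
```

```bash
python3 st.py
```

```text
[453.3   41.16 409.76] 11.8 [-83.95 274.03 324.75] [ 0.23  0.1  -1.21] [-0.1   0.01 -0.03] 9.279180110141638 [-0.29  0.35  0.18  2.03 -0.1   0.77  0.39]
[[ 904.8   425.73   -9.54]
 [ 425.77 -904.83    2.27]
 [  -7.66   -6.12 -999.95]] 25.200172820483875
```

Request:
apply_moves([
  [18,-36,0,0,0,0,-1],
  [18,-36,0,0,0,0,-1],
  [16,-30,0,0,0,0,-1],
  [8,-15,0,0,0,0,-1],
  [0,0,0,0,0,0,-1],
])

```text
time: 12.42
ee_pos: [451.9, 182.8, 406.8]
eef_rot: [-0.003, 0.975, 0.223, -0.009]
contact_force: [-0.0, -0.5, -1.9]
gripper_width: 9.6
```

```bash
python3 st.py
python3 - <<'E'
from h import *
T=pose();np.save('T8.npy',T)
im=arm.get_image('wrist');cv2.imwrite('pics/w8raw.png',im)
cv2.imwrite('pics/w8.png',cv2.resize(im,None,fx=1.5,fy=1.5))
E
```

```text
[451.89 182.84 406.83] 12.425 [-144.33  402.45  321.34] [-0.04 -0.47 -1.88] [-0.1   0.1   0.02] 9.638620276314914 [-0.55  0.4   0.15  1.95 -0.09  0.81  0.11]
[[ 900.34  434.79  -18.74]
 [ 434.89 -900.48    1.64]
 [ -16.16   -9.62 -999.82]] 25.78185604657074
```

View pics/w8.png

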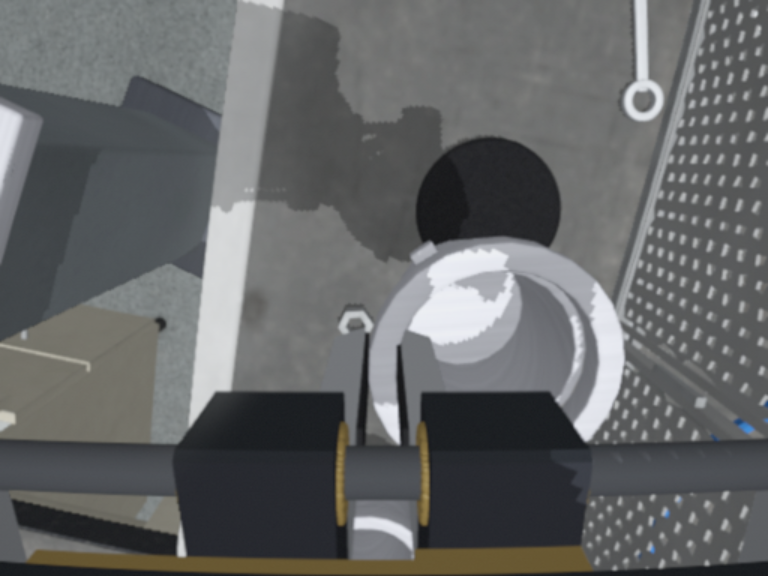

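Run:
```python
from h import *
T=np.load('T8.npy')
def fit(P):
    A=np.c_[2*P,np.ones(len(P))];x=np.linalg.lstsq(A,(P**2).sum(1),rcond=None)[0];c=x[:2];return c,np.sqrt(x[2]+c@c)
f=lambda p:(np.array(p)+.5)/1.5-.5
P=np.array([ray('wrist',f(p),14,T)[:2] for p in [(416,208),(490,136),(561,207),(438,158),(542,157)]])
c,r=fit(P);print('pad wrist',c,r)
from scipy.optimize import least_squares
c2=least_squares(lambda c:np.linalg.norm(P-c,axis=1)-53.5,c).x;print(c2)
# held cup rim in tool frame
p=arm.camera_params('wrist')
P=[]
from h import cv2
for uv in [(369,355),(625,355),(480,237),(585,440)]:
    Q=ray('wrist',f(uv),0,np.eye(4)) # plane z=0 dummy
    o=p['mount'][:3,3];d=Q-o;P.append((o+d*(186-o[2])/d[2])[:2])
P=np.array(P);print('cup in tool',P,fit(P))
R=T[:3,:3];dn=R.T@[0,0,-1];print('tilt fix rotvec deg',np.degrees(np.cross([0,0,1],dn)))
print(rel([*c2,14]))
```

```text
pad wrist [500.31 246.7 ] 53.008230646955056
[500.59 246.15]
cup in tool [[ -4.54  -3.36]
 [ 86.2   -2.78]
 [ 32.33 -44.74]
 [ 75.3   30.91]] (array([40.88,  0.4 ]), np.float64(45.739138621462935))
tilt fix rotvec deg [-0.55  0.93  0.  ]
[ 78.29 -33.22 391.91]
```

Request:
apply_moves([
  [10,-12,0,-0.6,0.9,0,-1],
  [12,-14,0,0,0,0,-1],
  [6,-7,0,0,0,0,-1],
  [0,0,0,0,0,0,-1],
  [0,0,0,0,0,0,-1],
])

```text
time: 13.1
ee_pos: [464.3, 223.5, 406.6]
eef_rot: [0.002, 0.976, 0.22, 0.0]
contact_force: [-0.3, -0.5, -2.0]
gripper_width: 9.7
```

```bash
cat > st2.py <<'E'
from h import *
s=arm.state();print(s['ee_pos'],s['time'],'err',rel([500.5,246.3,14],s)-[41,.4,271],s['contact_force'],s['gripper_width'])
T=pose(s);print('tilt fix',np.degrees(np.cross([0,0,1],T[:3,:3].T@[0,0,-1])))
E
python3 st2.py
```

```text
[464.34 223.46 406.61] 13.1 err [  1.68  -6.8  121.57] [-0.26 -0.46 -2.03] 9.717508690360974
tilt fix [ 0.19  0.03 -0.  ]
```

Request:
apply_moves([
  [1.5,-6.5,5,0,0,0,-1],
  [0,0,25,0,0,0,-1],
  [0,0,35,0,0,0,-1],
  [0,0,25,0,0,0,-1],
  [0,0,0,0,0,0,-1],
])

```text
time: 13.72
ee_pos: [462.7, 230.2, 314.1]
eef_rot: [0.001, 0.976, 0.219, 0.001]
contact_force: [-0.9, 0.2, -2.3]
gripper_width: 9.7
```

```bash
python3 st2.py
python3 - <<'E'
from h import *
cv2.imwrite('pics/s9.png',cv2.resize(arm.get_image('scene')[150:310,170:330],None,fx=3.7,fy=3.7,interpolation=cv2.INTER_CUBIC))
cv2.imwrite('pics/w9.png',cv2.resize(arm.get_image('wrist'),None,fx=1.5,fy=1.5))
E
```

```text
[462.67 230.17 314.06] 13.725 err [-0.08  0.38 29.08] [-0.9   0.17 -2.3 ] 9.65087004348167
tilt fix [ 0.15 -0.03  0.  ]
```

View pics/s9.png

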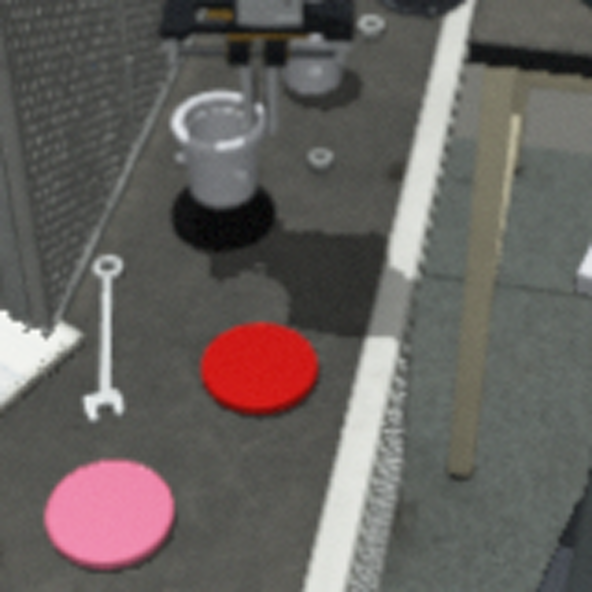

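View pics/w9.png

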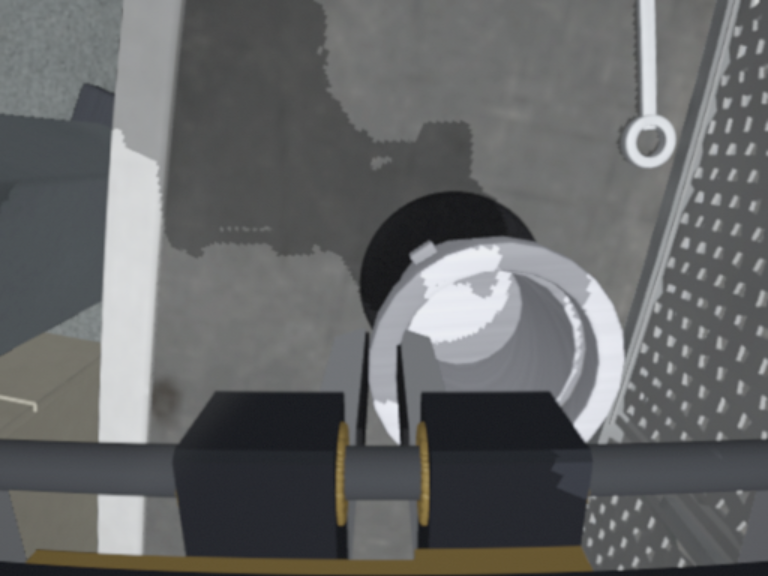

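Request:
apply_moves([
  [0,0,10,0,0,0,-1],
  [0,0,8,0,0,0,-1],
  [0,0,4,0,0,0,-1],
  [0,0,1,0,0,0,-1],
  [0,0,0,0,0,0,-1],
])

```text
time: 14.45
ee_pos: [464.6, 231.0, 293.8]
eef_rot: [-0.0, 0.976, 0.219, 0.005]
contact_force: [-0.5, 0.4, -1.5]
gripper_width: 9.3
```

```bash
python3 st2.py
```

```text
[464.62 231.02 293.78] 14.45 err [-4.74  0.54  9.15] [-0.5   0.37 -1.51] 9.340644075560604
tilt fix [ 0.12 -0.55  0.  ]
```

Request:
apply_moves([
  [-2,0.5,2,0.1,-0.6,0,-1],
  [0,0,3,0,0,0,-1],
  [0,0,1,0,0,0,-1],
  [0,0,0,0,0,0,-1],
  [0,0,0,0,0,0,-1],
])

```text
time: 15.08
ee_pos: [463.1, 229.6, 287.7]
eef_rot: [0.0, 0.976, 0.219, -0.0]
contact_force: [0.8, -0.6, -1.9]
gripper_width: 9.4
```

```bash
python3 st2.py
```

```text
[463.08 229.64 287.66] 15.075 err [0.18 0.48 2.62] [ 0.81 -0.59 -1.93] 9.36456256385074
tilt fix [ 0.01  0.05 -0.  ]
```

Centred and level, 2.6 mm up. Last bit down slowly, watching the force.

Request:
apply_moves([
  [0,0,1,0,0,0,-1],
  [0,0,0.7,0,0,0,-1],
  [0,0,0.7,0,0,0,-1],
  [0,0,0.5,0,0,0,-1],
  [0,0,0,0,0,0,-1],
])

```text
time: 15.7
ee_pos: [463.0, 229.5, 284.8]
eef_rot: [0.0, 0.976, 0.219, -0.001]
contact_force: [-0.8, 1.0, -0.2]
gripper_width: 10.0
```

```bash
python3 st2.py
```

```text
[462.97 229.49 284.83] 15.7 err [ 0.42  0.37 -0.21] [-0.8   0.99 -0.22] 10.036731224810387
tilt fix [ 0.01  0.07 -0.  ]
```

Request:
apply_moves([
  [0,0,0.6,0,0,0,-1],
  [0,0,0.4,0,0,0,-1],
  [0,0,0,0,0,0,-1],
  [0,0,0,0,0,0,-1],
  [0,0,0,0,0,0,-1],
], newtons=6)

```text
time: 16.32
ee_pos: [463.0, 229.4, 284.6]
eef_rot: [0.0, 0.976, 0.219, -0.0]
contact_force: [-0.7, -0.3, 2.0]
gripper_width: 10.2
```

```bash
python3 st2.py
```

```text
[462.98 229.38 284.62] 16.325 err [ 0.35  0.29 -0.41] [-0.66 -0.32  1.97] 10.247779323875758
tilt fix [ 0.    0.04 -0.  ]
```

Seated (+2 N). Open slowly to about 25 mm, then rise.

Request:
apply_moves([
  [0,0,0,0,0,0,-0.7],
  [0,0,0,0,0,0,-0.5],
  [0,0,0,0,0,0,-0.3],
  [0,0,0,0,0,0,-0.3],
  [0,0,0,0,0,0,-0.3],
])

```text
time: 16.95
ee_pos: [463.6, 229.9, 284.4]
eef_rot: [-0.0, 0.976, 0.219, 0.001]
contact_force: [-0.1, -0.0, 0.6]
gripper_width: 33.1
```

```bash
python3 st2.py
python3 - <<'E'
from h import *
cv2.imwrite('pics/w10.png',arm.get_image('wrist'))
E
```

```text
[463.62 229.87 284.44] 16.95 err [-0.99  0.5  -0.51] [-0.12 -0.04  0.6 ] 33.11079212173881
tilt fix [ 0.   -0.08  0.  ]
```

View pics/w10.png

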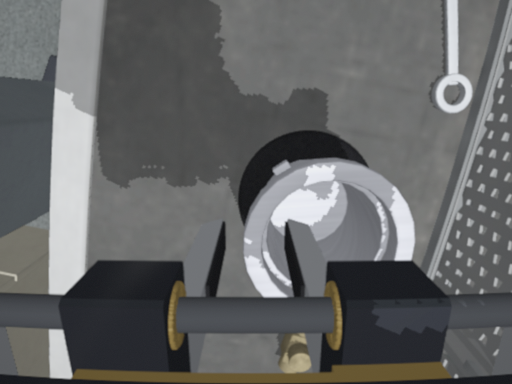

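Fingers stand clear on both sides of the rim, at (205,245) and (300,245); the cup is upright on the black pad. Rising straight.

Request:
apply_moves([
  [0,0,-8,0,0,0,-0.3],
  [0,0,-15,0,0,0,-0.3],
  [0,0,-30,0,0,0,-0.3],
  [0,0,-30,0,0,0,-0.3],
  [0,0,-20,0,0,0,-0.3],
])

```text
time: 17.62
ee_pos: [463.2, 229.5, 393.0]
eef_rot: [-0.0, 0.976, 0.219, 0.0]
contact_force: [-0.0, 0.2, 0.1]
gripper_width: 32.9
```

Request:
apply_moves([
  [-30,-20,0,0,0,0,-0.3],
  [-15,-20,0,0,0,0,-0.3],
  [0,-15,0,0,0,0,-0.3],
  [0,0,0,0,0,0,-0.3],
  [0,0,0,0,0,0,-0.3],
])

```text
time: 18.25
ee_pos: [399.6, 260.9, 399.2]
eef_rot: [-0.002, 0.976, 0.218, 0.006]
contact_force: [0.8, 0.1, 0.4]
gripper_width: 33.0
```

```bash
python3 st2.py
python3 - <<'E'
from h import *
T=pose();np.save('T11.npy',T)
i=arm.get_image('wrist')
cv2.imwrite('pics/w11.png',cv2.resize(i,None,fx=1.5,fy=1.5))
cv2.imwrite('pics/s11.png',cv2.resize(arm.get_image('scene')[150:310,170:330],None,fx=3.7,fy=3.7,interpolation=cv2.INTER_CUBIC))
E
```

```text
[399.61 260.89 399.2 ] 18.25 err [ 39.38  56.08 115.16] [0.79 0.09 0.35] 32.96926421486633
tilt fix [-0.06 -0.7   0.  ]
```

View pics/w11.png

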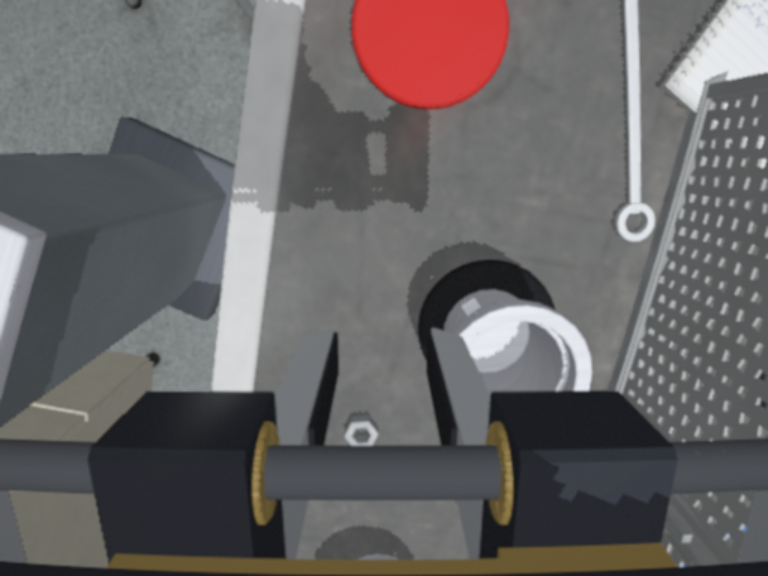

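View pics/s11.png

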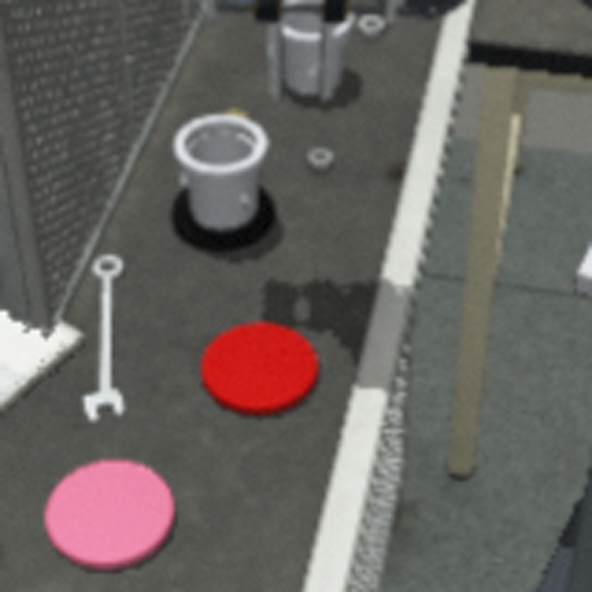

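Run:
```python
from h import *
f=lambda u,v:(170+u/3.7,150+v/3.7)
print('rim centre',ray('scene',f(220.5,144),99),'pad x-extent mid',ray('scene',f(223.5,213),14))
print(arm.state()['dq']);arm.close_job()
```

```text
rim centre [498.63 248.1   99.  ] pad x-extent mid [496.13 253.47  14.  ]
[ 0.    0.    0.    0.01 -0.   -0.   -0.  ]
the job is handed in; nothing more can be done
```

The inner cup is twisted loose, lifted out and standing upright on the black foam pad. I handed the job in at about 18 s of the 48 s.

- **Grasp and twist:** My first pinch sat too low, with a 14 mm gap because the inner finger met the cup wall below the rim band. I raised the gripper and re-gripped at 9.9 mm. I turned the cup about 53° about its own axis, counter-clockwise seen from above. Between moves, readings stayed within about 1 N.
- **Lift and carry:** On the straight lift the wrist felt only about the cup's weight, around 2 N. I carried it at a height that cleared the spare cup and did not touch it.
- **Placing:** The cup was lowered until it took about 2 N, then released with the arm's tilt under 0.1°. Just before release, the arm's pose put the cup about 0.5 mm from the pad centre found with the wrist camera.

**Last checks:** After I backed off, the fingers stood clear. The scene picture showed the cup upright on the pad and the spare cup standing.

**Where the checks disagreed:** The first top-camera measurement of the pad centre differed from the wrist camera's by about 4 mm in x and 3 mm in y. In the final scene picture the rim centre came out about 6 mm from the pad centre. The pad was partly hidden behind the cup there, so that reading is rough, but every figure is well inside the 20 mm limit.

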